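# Lean the square bat on the drying rack

### The arm

A 6-joint arm with a two-finger parallel gripper is mounted at the origin on the work surface. World frame = base frame: x ahead of the robot, y to its left, z up, the work surface at z = 0. Lengths are in mm, angles in rad, forces in N, time in s.
With the tool pointing down it reaches from about 400 to 925 mm from the base axis. Payload 12.5 kg.
Tool frame: the origin (TCP) lies on the centre line of the jaws, within the pads' length; the fingertips stand 8 mm ahead of it and the grasp point (between the pads) lies 11 mm behind it; z points along the fingers, x is the direction in which the jaws open and shut, and the axes are right-handed (so a half turn about z gives the same grasp; the last joint's range is limited). The gripper opens to 95 mm and grips with 3 to 60 N. Pads are 20 mm wide; open, the fingers measure 119 mm over their backs; the gripper's body (75 mm by 180 mm) begins 59 mm behind the grasp point.
Start: joints at [1.199, 0.491, 1.559, -0, 1.092, -0.106], TCP at [164.159, 603.076, 193.261] pointing down, gripper open.
Joint ranges: [-3.1, 3.1], [-0.84, 2.19], [0.05, 2.79], [-1.13, 4.28], [0.06, 2.93], [-2.69, 2.69]. Speed limits (rad/s): [2.22, 2.22, 2.79, 3.14, 3.14, 3.14].

### API

Orientations are given as [roll, pitch, yaw] about the fixed x, y, z axes, in that order (R = Rz(yaw) Ry(pitch) Rx(roll)).
In Python, from cell import env gives the robot as it stands. The module is installed in compiled form; this text tells all that it offers.
- The arm moves only by the tool send_rows, never from a script. Its argument "moves" is a list that holds one entry, the list of rows, each a list of 6 numbers: the shift along the tool's x, y, z as a fraction of full scale, then the turn, a rotation vector about the tool's x, y, z as a fraction of full scale. A call has 1 to 12 rows; each row is the pose to reach, as a shift and turn from the pose commanded when the call began, along the tool's axes at that moment; what a row does not reach only later rows make up. Full scale, the value 1, is 0.3 m for a shift and 90 degrees for a turn. A row lasts 1/12 s, in which the tool goes at most 41.7 mm and 7.16 degrees, less where a joint would pass 70% of its speed; a pose out of reach is approached as far as the arm can. A call with a number of a shift or a turn outside -1 to 1 is refused whole. A call with a gripper value outside its range is refused whole. "grip" is the gripper's target within -1 to 1 (shut at 1, half-way at 0, fully open at -1), set as the call begins (left out, the last holds). The fingers move at their own pace and stop on an object; the grip force is fixed at half the most. Time passes only in rows, so rows that repeat a pose let the fingers close. It gives the time, the measured TCP pose, the force and the opening at its end, in the units of the state.
- env.state(): the state, without advancing time (a new reading comes with each control period).
- env.read_camera(name): name is "scene" or "top"; returns a dict with "image" (400x640x3 uint8, red, green, blue), "mtx" (3x3 intrinsics, pixels), "T" (4x4, takes a point from camera to world coordinates). Camera axes: x right, y up, looking along -z (the intrinsics and any distortion apply to the point x, -y, -z); pixel columns grow to the right and rows downward; lengths in mm; the calibration is good to about 2 mm. A picture is of the moment at which its call begins. There is no depth.
- env.job_done(): hands the job in, once; it reports no verdict.
Trained networks look in the newest picture that a camera, given by its name, has taken for a name from the list of things; names that differ only in an ending like _2 or _b are one class to them, and where a whole thing is asked for, a point or a joint stands for the part that bears it (a point fixed in the world has none). Each returns a list of dicts, best first, with "confidence" (0 to 1); they miss things now and then, are a little off and sometimes report something else, mostly with a low value. They report only what shows in the picture. A call takes as long as a camera call. They do not tell look-alikes from the thing itself.
- env.look_for(camera, thing): "xy" ([column, row] in pixels, amid what is visible of it).
- env.outline_of(camera, thing): "region" (400x640 bool, what is visible of it) and "xy" ([column, row] in pixels, amid what is visible of it).
The state is a dict: "t": time; "joints": joint angles; "qvel": joint speeds; "tau": joint torques, N m; "eef_pos": TCP position; "tcp_rot": TCP orientation; "ft_force": force on the tool from outside, world axes, zero at the start; "moment": the same for the moment, N m; "opening": opening from 0.0 (shut) to 1.0 (fully open).
Only numpy, scipy, OpenCV 4.12 (cv2) and the standard library are available. Lean on these libraries where they do the work, as an engineer would, in place of code of your own. Each camera call takes 0.05 s, during which the arm holds its last target. There are 200 camera calls.

### The job

Lift the square wooden bat out of the slotted stand and lean it to dry against the steel rail of the drying rack: its lower edge set down (not dropped) on the rack's base board, its top tipped back over the rail about 20 degrees from upright, square to the rail and near its middle, so that it stays there without sliding once let go. Leave the eight-sided bat in its slot.

Things in the scene. Friction and masses are not known exactly. Their poses are not given: they have to be found in the camera images.
- bat_square: Square plain wooden bat (board), 160 x 160 x 12 mm, about 0.19 kg, standing upright on edge in one of the stand's two slots: lower edge 12 mm above the table, top edge at 172 mm. Origin: centre of its lower edge face. x: through the 12 mm thickness; y: along its width; z: up the board (top edge at z = 160 mm). Take it by the top edge, across the thickness.
- bat_octagon: Bystander: plain wooden bat, also 12 mm thick and 160 mm high, but eight-sided, its top edge only 66 mm long. It stands in the other slot, 90 mm from the square bat, centre to centre. Same origin and axes as the square bat.
- rack: Fixed rack: base board 15 mm thick, 280 mm wide, from x = -60 to 130 mm; above x = 0 a 12 mm round steel rail, axis 105 mm above the table, posts (120 mm high) at y = +-125 mm. Origin: on the table under the rail's middle. y: along the rail; x: to where the foot goes, about away from the robot. Foot centre at x = 45 mm, leaning on the rail = 20 degrees (28 mm: 10, 64 mm: 30). No lip.
- stand: Fixed slotted wooden stand, 160 x 190 mm, 46 mm high. Origin: centre of its underside. Two 15 mm wide slots along y, at x = -45 and +45 mm, floor 12 mm above the table; a bat sits 34 mm deep and comes out straight up. Stand and rack are on opposite sides of the robot's middle. A mug, a steel ring and a brush lie beyond both, clear of the work.
There are look-alikes about, which are no part of the job. Leave any green, orange or red look-alike of the bat_square alone.

How it is judged (in metres and radians):
On the way, in this order (a step that is already met when the one before it is completed fails the run):
1. the square bat is lifted clear of the stand (height (world z) of bat_square above 0.055 m), for 0.1 s.
2. still held, the bat's foot is brought down to the rack's base board (within 15 mm of it) in front of the rail (z of bat_square in the frame of rack below 0.03 m and x of bat_square in the frame of rack between 0.01 and 0.1 m and y of bat_square in the frame of rack between -0.06 and 0.06 m and contact force between the fingers and bat_square above 0.5 N), for 0.05 s.
At the end, for the whole second after the job is handed in: The square bat rests still by itself, lower edge on the rack's base board, leaning on the rail 10 to 30 degrees from upright, foot within 30 mm of the rail's middle lengthwise, parallel to the rail within 11 degrees; the eight-sided bat is within 40 mm of its start (angle between bat_square's own z axis and vertical between 0.175 and 0.524 rad and x of bat_square in the frame of rack between 0.02 and 0.08 m and y of bat_square in the frame of rack between -0.03 and 0.03 m and z of bat_square in the frame of rack between 0.01 and 0.025 m and angle between the y axis of bat_square and the y axis of rack, either way round below 0.2 rad and linear speed of bat_square below 0.02 m/s and angular speed of bat_square below 0.1 rad/s and distance of bat_octagon from where it was at the start of the episode below 0.04 m); the robot touches nothing.
It fails at once if the eight-sided bat is taken or knocked out of its place (moved over 40 mm) (distance of bat_octagon from where it was at the start of the episode above 0.04 m).
It also fails if it takes over 38 s, if anything falls off the work surface, if the arm or the gripper's body presses on something with over 40 N, if the wrist force passes 120 N, or if a joint passes its speed limit or range.

## Working session

There is one attempt and no reset: what is moved stays moved. The work goes in short steps, Python scripts to look and compute and a tool call to move; the robot and the scene stay as the last step left them, time stands still between calls to the robot, and variables do not carry over. Pictures are saved under pics/ and viewed, about 8 in all and at most 12, crops included, and the job is handed in when it is done.

Besides the shell and the picture viewer there is one more tool, called after ">>>" as name(argument=value, ...), one argument or row to a line, values as JSON. send_rows: Moves the arm, as the interface text tells. Its arguments: {"type":"object","properties":{"moves":{"type":"array","items":{"type":"array","items":{"type":"array","items":{"type":"number"}}}},"grip":{"type":"number"}},"required":["moves"]}

```bash
mkdir -p pics; ls; python3 - <<'E'
from cell import env
import cv2,numpy as np
for c in ["scene","top"]:
    r=env.read_camera(c); cv2.imwrite(f"pics/{c}0.png",r["image"][:,:,::-1]); print(c,r["mtx"].round(1).tolist(),r["T"].round(3).tolist(),[k for k in r])
    for th in ["bat_square","bat_octagon","rack","stand"]:
        print(th,[(np.round(d["xy"],1).tolist(),round(d["confidence"],2)) for d in env.look_for(c,th)])
print(env.state())
E
```

```text
pics
scene [[419.7, 0.0, 328.2], [0.0, 419.7, 198.2], [0.0, 0.0, 1.0]] [[0.143, -0.642, 0.753, 1234.324], [0.989, 0.078, -0.122, -239.939], [0.019, 0.763, 0.646, 743.778], [0.0, 0.0, 0.0, 1.0]] ['image', 'mtx', 'T']
bat_square [([300.0, 163.7], 0.93), ([278.5, 197.5], 0.81), ([231.3, 154.5], 0.79), ([181.1, 198.3], 0.65)]
bat_octagon [([275.5, 233.8], 0.77)]
rack [([445.6, 222.9], 0.67)]
stand [([284.9, 263.8], 0.9)]
top [[416.4, 0.0, 313.8], [0.0, 416.4, 200.3], [0.0, 0.0, 1.0]] [[0.002, 0.998, -0.059, 343.263], [-1.0, 0.002, 0.004, -110.826], [0.004, 0.059, 0.998, 1051.986], [0.0, 0.0, 0.0, 1.0]] ['image', 'mtx', 'T']
bat_square [([464.8, 189.1], 0.84), ([342.8, 231.1], 0.8), ([422.6, 271.0], 0.78), ([368.1, 153.3], 0.66)]
bat_octagon [([369.1, 113.5], 0.75)]
rack [([196.9, 154.6], 0.85)]
stand [([358.7, 141.4], 0.84)]
{'t': 0.5, 'joints': array([ 1.19938257e+00,  4.90955188e-01,  1.55892179e+00, -1.29610687e-05,
        1.09172050e+00, -1.05638709e-01]), 'qvel': array([ 1.11731906e-03, -7.17216229e-04, -2.16482234e-04,  1.02597690e-03,
        4.31585243e-05,  1.99852533e-03]), 'tau': array([-3.58286743e-04, -6.12054348e+01, -2.58285034e+01,  6.93026581e-02,
        4.47624258e-02, -1.77271179e-06]), 'eef_pos': array([164.16600835, 603.0559737 , 193.21912739]), 'tcp_rot': array([3.14158172e+00, 6.01359172e-06, 1.30502726e+00]), 'ft_force': array([-0.27019898, -0.20771113, -0.18498332]), 'moment': array([-0.00317431,  0.02058563,  0.01286624]), 'opening': 1.001367919067117}
```

View pics/scene0.png

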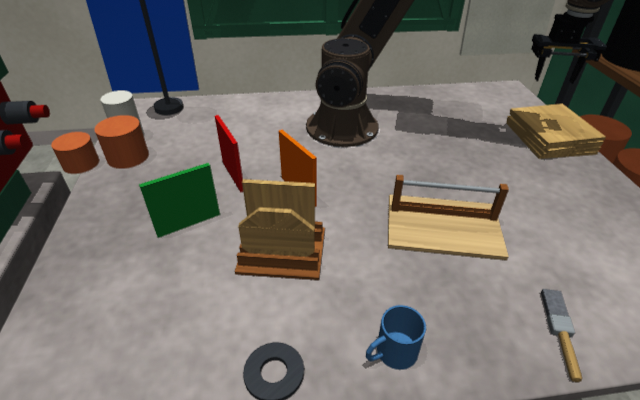

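View pics/top0.png

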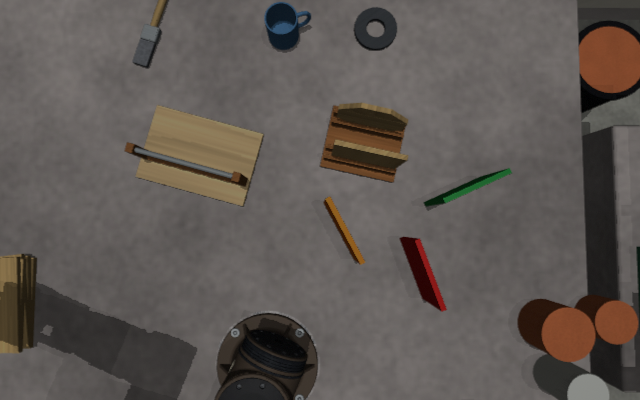

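The scene view shows the square wooden bat at about (280,190), behind the octagon bat, and the rack at (445,225). In the top view the square bat's top edge is near (368,152), the octagon at (370,115), the rail runs (130,148) to (240,180), and the orange, red and green look-alikes stand apart. I'll zoom in for measurement.

```bash
python3 - <<'E'
import cv2,numpy as np
a=cv2.imread("pics/top0.png")
l=cv2.resize(a[98:212,120:270],None,fx=5,fy=5,interpolation=cv2.INTER_CUBIC)
r=cv2.resize(a[95:190,310:420],None,fx=7,fy=6,interpolation=cv2.INTER_CUBIC)
cv2.imwrite("pics/tl.png",l);cv2.imwrite("pics/tr.png",cv2.resize(a[95:190,310:420],None,fx=6,fy=6,interpolation=cv2.INTER_CUBIC))
E
```

```text
(no output)
```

View pics/tl.png

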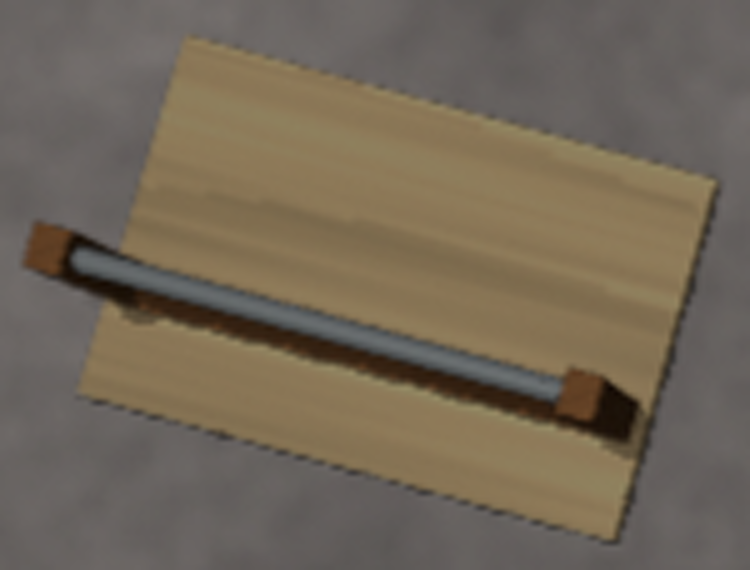

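View pics/tr.png

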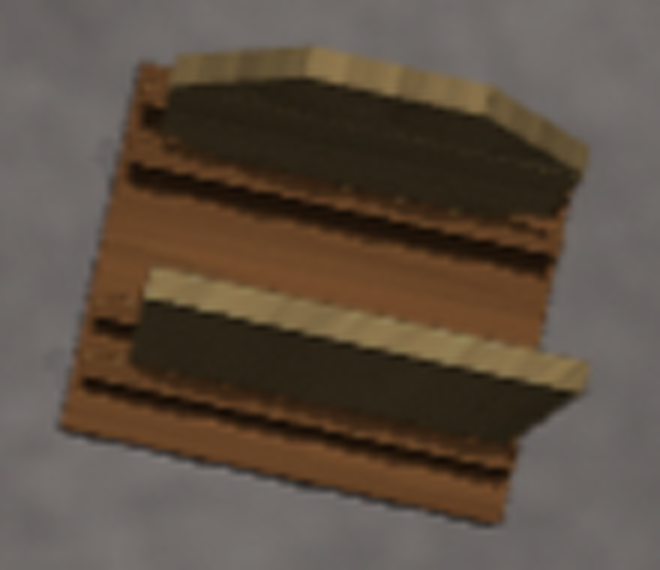

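The crops show the square bat's top-face corners, the rack board corners and the rail post tops clearly. Now to turn them into poses.

```bash
cat > h.py <<'E'
import numpy as np
from scipy.spatial.transform import Rotation as Ro
K=np.array([[416.4,0,313.8],[0,416.4,200.3],[0,0,1.]])
def proj(cam,uv,z):
    "pixels -> world points on the plane of height z"
    uv=np.atleast_2d(uv).astype(float); M,T=cam["mtx"],np.array(cam["T"])
    d=np.c_[(uv[:,0]-M[0,2])/M[0,0],-(uv[:,1]-M[1,2])/M[1,1],-np.ones(len(uv))]@T[:3,:3].T
    return T[:3,3]+d*((z-T[2,3])/d[:,2])[:,None]
def go(pos,rpy,p0=None,r0=None):
    "row numbers from the present pose to the target"
    from cell import env
    s=env.state(); p0=s["eef_pos"] if p0 is None else p0; r0=s["tcp_rot"] if r0 is None else r0
    R0=Ro.from_euler("xyz",r0); R1=Ro.from_euler("xyz",rpy)
    print("row",np.round(R0.inv().apply(np.array(pos)-p0)/300,4).tolist()+np.round((R0.inv()*R1).as_rotvec()/(np.pi/2),4).tolist(),"rows>=",np.linalg.norm(np.array(pos)-p0)/41.7)
E
python3 - <<'E'
from h import *; from cell import env
c=env.read_camera("top")
b=np.array([[152,269],[590,360],[585,391],[143,302]])/6+[310,95]-.4
P=proj(c,b,172); print("bat",P.round(1).tolist(),P.mean(0).round(1))
def yaw(v): return np.degrees(np.arctan2(-v[0],v[1]))
print("bat yaw",yaw(P[0]-P[1]),yaw(P[3]-P[2]),"len",np.linalg.norm(P[0]-P[1]),np.linalg.norm(P[3]-P[2]),"th",np.linalg.norm(P[0]-P[3]))
o=np.array([[307,46],[493,88],[487,113],[303,70]])/6+[310,95]-.4
print("oct",proj(c,o,172).mean(0).round(1))
s=np.array([[140,62],[505,523],[62,428]])/6+[310,95]-.4
S=proj(c,s,46);print("stand",S.round(1).tolist(),(S[0]+S[1])/2,yaw(S[2]-S[1]))
r=np.array([[187,38],[718,182],[617,542],[80,393]])/5+[120,98]-.4
R=proj(c,r,15); print("rack",R.round(1).tolist(),yaw(R[0]-R[1]),yaw(R[3]-R[2]))
y=(R[0]-R[1]+R[3]-R[2]);y/=np.linalg.norm(y); x=np.array([y[1],-y[0],0])
print("origin from board",R.mean(0)-35*x, "x",x)
p=np.array([[50,250],[582,395]])/5+[120,98]-.4
Q=proj(c,p,120); print("posts",Q.round(1).tolist(),Q.mean(0),yaw(Q[0]-Q[1]),np.linalg.norm(Q[0]-Q[1]))
q=np.array([[85,260],[555,388]])/5+[120,98]-.4
Q=proj(c,q,111); print("rail",Q.round(1).tolist(),Q.mean(0),yaw(Q[0]-Q[1]),np.linalg.norm(Q[0]-Q[1]))
E
```

```text
bat [[526.0, -159.0, 172.0], [493.8, -314.7, 172.0], [482.7, -312.8, 172.0], [514.2, -155.8, 172.0]] [ 504.2 -235.6  172. ]
bat yaw -11.707586514141555 -11.345163416058803 len 159.02465049062252 160.15532592614807 th 12.30100896114718
oct [ 594.9 -246.9  172. ]
stand [[637.8, -161.1, 46.0], [448.7, -308.7, 46.0], [487.0, -129.4, 46.0]] [ 543.23523657 -234.91294689   46.        ] -12.043264371635404
rack [[644.8, 281.8, 15.0], [572.0, 13.0, 15.0], [390.4, 61.7, 15.0], [464.4, 330.8, 15.0]] -15.158989341772024 -15.370653134035026
origin from board [484.14187575 181.02745987  15.        ] x [ 0.96471865 -0.26328296  0.        ]
posts [[517.0, 301.4, 120.0], [451.8, 60.7, 120.0]] [484.37234196 181.04261855 120.        ] -15.153200384793072 249.33011536348923
rail [[514.1, 289.3, 111.0], [456.0, 74.7, 111.0]] [485.04112283 181.98819043 111.        ] -15.141574162187494 222.37348481839456
```

```bash
python3 - <<'E'
from h import *
pi=np.pi; W=[([400,380,320],[pi,0,.55]),([470,90,320],[pi,0,-.203]),([500,-110,280],[pi,0,-.203]),([504.2,-235.6,200],[pi,0,-.203])]
go(*W[0])
for a,b in zip(W,W[1:]): go(*b,*a)
E
```

```text
row [-0.5109, 0.9539, -0.4225, -0.0, -0.0001, 0.4806] rows>= 8.357131530499052
row [-0.3063, 0.9461, 0.0, -0.0, -0.0, 0.4794] rows>= 7.154164935336354
row [0.2324, 0.6328, 0.1333, 0.0, 0.0, 0.0] rows>= 4.943771733354509
row [0.0981, 0.4072, 0.2667, 0.0, 0.0, 0.0] rows>= 3.5724976485266975
```

>>> send_rows(
  moves=[
    [[-0.511,0.954,-0.4225,0,0,0.481],[-0.511,0.954,-0.4225,0,0,0.481],[-0.511,0.954,-0.4225,0,0,0.481],[-0.511,0.954,-0.4225,0,0,0.481],[-0.511,0.954,-0.4225,0,0,0.481],[-0.511,0.954,-0.4225,0,0,0.481],[-0.511,0.954,-0.4225,0,0,0.481],[-0.511,0.954,-0.4225,0,0,0.481],[-0.511,0.954,-0.4225,0,0,0.481],[-0.511,0.954,-0.4225,0,0,0.481]],
  ],
  grip=-1,
)

```text
t: 1.38
eef_pos: [402.5, 378.1, 321.5]
tcp_rot: [3.141, -0.003, 0.546]
ft_force: [0.2, -0.6, 0.8]
opening: 1.001
```

>>> send_rows(
  moves=[
    [[-0.306,0.946,0,0,0,0.479],[-0.306,0.946,0,0,0,0.479],[-0.306,0.946,0,0,0,0.479],[-0.306,0.946,0,0,0,0.479],[-0.306,0.946,0,0,0,0.479],[-0.306,0.946,0,0,0,0.479],[-0.306,0.946,0,0,0,0.479],[-0.306,0.946,0,0,0,0.479],[-0.306,0.946,0,0,0,0.479]],
  ],
)

```text
t: 2.13
eef_pos: [470.0, 88.8, 319.6]
tcp_rot: [-3.142, 0.001, -0.206]
ft_force: [0.4, -0.2, 0.5]
opening: 1.001
```

>>> send_rows(
  moves=[
    [[0.232,0.633,0.133,0,0,0],[0.232,0.633,0.133,0,0,0],[0.232,0.633,0.133,0,0,0],[0.232,0.633,0.133,0,0,0],[0.232,0.633,0.133,0,0,0],[0.232,0.633,0.133,0,0,0],[0.232,0.633,0.133,0,0,0],[0.232,0.633,0.133,0,0,0]],
  ],
)

```text
t: 2.8
eef_pos: [499.9, -108.3, 279.9]
tcp_rot: [-3.141, 0.001, -0.202]
ft_force: [0.5, 0.2, 1.1]
opening: 0.999
```

>>> send_rows(
  moves=[
    [[0.1,0.413,0.2667,0,0,0],[0.1,0.413,0.2667,0,0,0],[0.1,0.413,0.2667,0,0,0],[0.1,0.413,0.2667,0,0,0],[0.1,0.413,0.2667,0,0,0],[0.1,0.413,0.2667,0,0,0],[0.1,0.413,0.2667,0,0,0],[0.1,0.413,0.2667,0,0,0]],
  ],
)

```text
t: 3.47
eef_pos: [504.9, -235.6, 201.2]
tcp_rot: [3.141, -0.002, -0.201]
ft_force: [-0.2, 0.1, -0.0]
opening: 0.999
```

```bash
python3 - <<'E'
from h import *; from cell import env
import cv2
print(env.state()["eef_pos"])
go([504.2,-235.6,149],[np.pi,0,-.2025])
a=[env.read_camera(c)["image"][:,:,::-1] for c in ("top","scene")]
cv2.imwrite("pics/g1.png",np.hstack([cv2.resize(a[0][80:200,300:430],None,fx=3,fy=3),cv2.resize(a[1][120:290,210:360],(390,360))]))
E
```

```text
[ 504.90619794 -235.62319464  201.21336677]
row [-0.0026, 0.0004, 0.174, 0.0002, -0.001, 0.0011] rows>= 1.2522337516636055
```

View pics/g1.png

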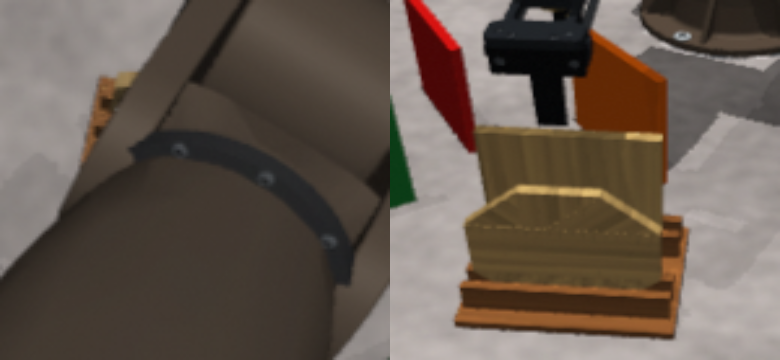

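The crop shows the fingers straddling the square bat, apparently a little left of its centre in the scene view. I'll check this by projecting into the scene camera.

```bash
python3 - <<'E'
from h import *; from cell import env
c=env.read_camera("scene"); T=np.array(c["T"]);M=c["mtx"]
for p in [(504.9,-235.6,201),(504.9,-235.6,193),(520,-157.4,172),(488.2,-313.8,172),(504.2,-235.6,172),(595,-247,172)]:
    q=T[:3,:3].T@(np.array(p)-T[:3,3]); u=M[0,0]*q[0]/-q[2]+M[0,2]; v=-M[1,1]*q[1]/-q[2]+M[1,2]
    print(p,round(u,1),round(v,1),"crop",round((u-210)*2.6+390),round((v-120)*360/170))
E
```

```text
(504.9, -235.6, 201) 276.7 172.7 crop 563 112
(504.9, -235.6, 193) 276.9 175.7 crop 564 118
(520, -157.4, 172) 313.8 184.9 crop 660 137
(488.2, -313.8, 172) 241.4 181.3 crop 472 130
(504.2, -235.6, 172) 277.5 183.1 crop 565 134
(595, -247, 172) 274.2 211.1 crop 557 193
```

The projections match the picture, so the grasp is centred. I'll go down, close and lift.

>>> send_rows(
  moves=[
    [[-0.002,0,0.06,0,-0.001,0],[-0.002,0,0.12,0,-0.001,0],[-0.002,0,0.174,0,-0.001,0],[-0.002,0,0.174,0,-0.001,0],[-0.002,0,0.174,0,-0.001,0]],
  ],
)

```text
t: 4.03
eef_pos: [503.7, -236.9, 148.0]
tcp_rot: [-3.141, 0.002, -0.203]
ft_force: [-0.7, -0.5, 0.1]
opening: 0.999
```

>>> send_rows(
  moves=[
    [[0,0,0,0,0,0],[0,0,0,0,0,0],[0,0,0,0,0,0],[0,0,0,0,0,0],[0,0,0,0,0,0],[0,0,0,0,0,0],[0,0,0,0,0,0],[0,0,0,0,0,0],[0,0,0,0,0,0],[0,0,0,0,0,0]],
  ],
  grip=1,
)

```text
t: 4.87
eef_pos: [503.7, -237.3, 147.8]
tcp_rot: [-3.141, 0.002, -0.203]
ft_force: [0.4, 0.4, -0.2]
opening: 0.356
```

>>> send_rows(
  moves=[
    [[0,0,0,0,0,0],[0,0,0,0,0,0],[0,0,0,0,0,0],[0,0,0,0,0,0],[0,0,0,0,0,0],[0,0,0,0,0,0],[0,0,0,0,0,0],[0,0,0,0,0,0]],
  ],
)

```text
t: 5.53
eef_pos: [503.7, -237.3, 147.8]
tcp_rot: [-3.142, 0.002, -0.203]
ft_force: [-0.6, -0.4, -0.1]
opening: 0.12
```

Opening 0.12 is about 11–12 mm, so the bat is held. Lifting.

>>> send_rows(
  moves=[
    [[0,0,-0.02,0,0,0],[0,0,-0.05,0,0,0],[0,0,-0.08,0,0,0],[0,0,-0.12,0,0,0],[0,0,-0.17,0,0,0],[0,0,-0.23,0,0,0],[0,0,-0.29,0,0,0],[0,0,-0.35,0,0,0],[0,0,-0.4,0,0,0],[0,0,-0.43,0,0,0],[0,0,-0.45,0,0,0],[0,0,-0.45,0,0,0]],
  ],
)

```text
t: 6.53
eef_pos: [504.1, -237.4, 284.1]
tcp_rot: [3.141, -0.0, -0.203]
ft_force: [0.2, 0.3, -2.2]
opening: 0.116
```

```bash
python3 - <<'E'
from h import *
pi=np.pi; th=np.radians(20); yr=-np.radians(15.25)
O=np.array([484.4,181.2,0]); X=np.array([np.cos(yr),np.sin(yr),0]); Z=np.array([0,0,1.])
# bat z axis tilted to -X; origin = centre of lower face; d = TCP distance from foot along bat
def tcp(foot_x,foot_z,tilt,d=136.0):
    return O+X*foot_x+Z*foot_z+d*(np.cos(tilt)*Z-np.sin(tilt)*X)
def rpy(tilt): 
    return (Ro.from_euler("z",yr)*Ro.from_euler("y",-tilt)*Ro.from_euler("x",pi)).as_euler("xyz")
for n,a in dict(above=(60,130,0),low=(56,40,0),tilt=(50,40,np.radians(17)),fin=(47,18,np.radians(18))).items():
    print(n,tcp(*a).round(1),rpy(a[2]).round(4))
a0=([503.7,-237.3,283],[pi,0,-.203]); W=[a0,([490,-40,283],[pi,0,-.22]),(tcp(60,130,0),rpy(0)),(tcp(56,40,0),rpy(0))]
for a,b in zip(W,W[1:]): go(*b,*a)
E
```

```text
above [542.3 165.4 266. ] [ 3.1416  0.     -0.2662]
low [538.4 166.5 176. ] [ 3.1416  0.     -0.2662]
tilt [494.3 178.5 170.1] [ 3.1416 -0.2967 -0.2662]
fin [489.2 179.9 147.3] [ 3.1416 -0.3142 -0.2662]
row [-0.1773, -0.635, -0.0, -0.0, -0.0, 0.0108] rows>= 4.74280753629903
row [0.0207, -0.7063, 0.0567, 0.0, -0.0, 0.0294] rows>= 5.099494438438095
row [-0.0133, -0.0, 0.3, 0.0, 0.0, 0.0] rows>= 2.160403957708433
```

>>> send_rows(
  moves=[
    [[-0.01,-0.03,0,0,0,0.001],[-0.03,-0.1,0,0,0,0.002],[-0.055,-0.2,0,0,0,0.003],[-0.083,-0.3,0,0,0,0.005],[-0.11,-0.4,0,0,0,0.007],[-0.137,-0.49,0,0,0,0.009],[-0.16,-0.57,0,0,0,0.011],[-0.172,-0.62,0,0,0,0.011],[-0.177,-0.635,0,0,0,0.011]],
  ],
)

```text
t: 7.28
eef_pos: [489.4, -37.5, 282.2]
tcp_rot: [-3.141, 0.003, -0.218]
ft_force: [1.1, 0.2, -1.2]
opening: 0.119
```

>>> send_rows(
  moves=[
    [[0,-0.03,0,0,0,0.002],[0.003,-0.1,0.006,0,0,0.005],[0.006,-0.2,0.015,0,0,0.01],[0.009,-0.3,0.025,0,0,0.015],[0.012,-0.4,0.032,0,0,0.02],[0.014,-0.5,0.04,0,0,0.025],[0.017,-0.6,0.05,0,0,0.029],[0.02,-0.67,0.055,0,0,0.029],[0.021,-0.706,0.0567,0,0,0.029],[0.021,-0.706,0.0567,0,0,0.029]],
  ],
)

```text
t: 8.12
eef_pos: [542.9, 166.5, 265.0]
tcp_rot: [3.141, 0.003, -0.264]
ft_force: [-0.2, -1.2, -2.7]
opening: 0.118
```

```bash
python3 - <<'E'
from h import *; from cell import env
import cv2
s=env.state(); print(s["eef_pos"],s["tcp_rot"],s["opening"],s["t"])
go([538.4,166.5,186],[np.pi,0,-.2662])
a=env.read_camera("scene")["image"][:,:,::-1]
cv2.imwrite("pics/c1.png",cv2.resize(a[90:280,340:560],None,fx=3,fy=3))
E
```

```text
[542.91027119 166.49212179 265.04325409] [ 3.14121873e+00  2.63998627e-03 -2.64494446e-01] 0.1178178117804267 8.1167
row [-0.0138, 0.0038, 0.2635, 0.0002, 0.0017, 0.0011] rows>= 1.89860502986576
```

View pics/c1.png

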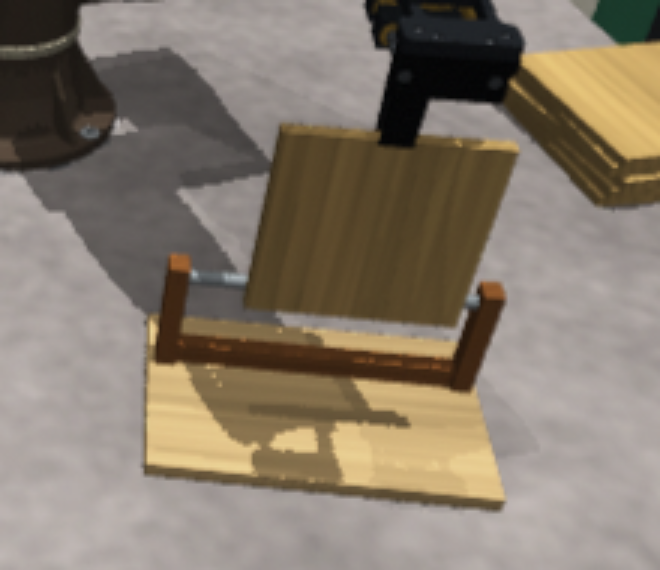

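The bat is held upright above the board in front of the rail, with corners at crop (247,308), (460,325), (282,127) and (518,152). I'll check these against the predicted corners.

```bash
cat >> h.py <<'E'
def pix(c,p):
    T=np.array(c["T"]);M=c["mtx"]; q=T[:3,:3].T@(np.array(p)-T[:3,3])
    return np.array([M[0,0]*q[0]/-q[2]+M[0,2],-M[1,1]*q[1]/-q[2]+M[1,2]])
def corners(c,pos,rpy,d=135.8,dy=0):
    "predicted front-face (+x) corners of the held bat: BL,BR,TL,TR"
    R=Ro.from_euler("xyz",rpy).as_matrix()
    return np.array([pix(c,np.array(pos)+R@[6,dy-y,z]) for z in (d,d-160) for y in (-80,80)])
E
python3 - <<'E'
from h import *; from cell import env
c=env.read_camera("scene"); s=env.state()
C=corners(c,s["eef_pos"],s["tcp_rot"]); print(((C-[340,90])*3).round(0).tolist())
E
```

```text
[[237.0, 310.0], [449.0, 329.0], [274.0, 131.0], [513.0, 150.0]]
```

The seen corners sit about 3–5 mm to +y of the prediction, which is within tolerance. I'll take out 4 mm along the rail.

```bash
cat >> h.py <<'E'
yr=-np.radians(15.25); O=np.array([484.4,181.2,0]); X=np.array([np.cos(yr),np.sin(yr),0]); Y=np.array([-np.sin(yr),np.cos(yr),0])
def tgt(fx,fz,deg,fy=-4,d=135.8):
    t=np.radians(deg); p=O+X*fx+Y*fy+[0,0,fz]+d*(np.cos(t)*np.array([0,0,1.])-np.sin(t)*X)
    return p,(Ro.from_euler("z",yr)*Ro.from_euler("y",-t)*Ro.from_euler("x",np.pi)).as_euler("xyz")
E
python3 - <<'E'
from h import *
go(*tgt(54,60,10)); go(*tgt(52,45,19)); go(*tgt(46,22,19),*tgt(52,45,19))
E
```

```text
row [-0.0996, 0.0106, 0.2396, 0.0004, 0.1125, 0.0003] rows>= 1.868272210714094
row [-0.1749, 0.0105, 0.3075, 0.0004, 0.2125, 0.0003] rows>= 2.5464307701823796
row [-0.0439, 0.0, 0.066, 0.0, 0.0, 0.0] rows>= 0.5700174735733673
```

>>> send_rows(
  moves=[
    [[-0.02,0.002,0.05,0,0.022,0],[-0.05,0.005,0.12,0,0.056,0],[-0.08,0.008,0.19,0,0.09,0],[-0.1,0.0105,0.24,0,0.1125,0],[-0.13,0.0105,0.265,0,0.15,0],[-0.155,0.0105,0.29,0,0.185,0],[-0.175,0.0105,0.3075,0,0.2125,0],[-0.175,0.0105,0.3075,0,0.2125,0],[-0.175,0.0105,0.3075,0,0.2125,0]],
  ],
)

```text
t: 8.97
eef_pos: [490.8, 175.2, 174.1]
tcp_rot: [3.141, -0.331, -0.266]
ft_force: [0.3, 0.6, -1.4]
opening: 0.115
```

```bash
python3 - <<'E'
from h import *; from cell import env
import cv2
s=env.state(); print(s["eef_pos"],s["tcp_rot"],s["ft_force"],s["t"]); print(tgt(52,45,19))
go(*tgt(46,22,19))
c=env.read_camera("scene"); a=c["image"][:,:,::-1]
C=corners(c,s["eef_pos"],s["tcp_rot"]); print(((C-[340,90])*3).round(0).tolist())
cv2.imwrite("pics/c2.png",cv2.resize(a[90:280,340:560],None,fx=3,fy=3))
E
```

```text
[490.82048928 175.24031741 174.13925061] [ 3.14112266 -0.33129942 -0.26607768] [ 0.34613642  0.62899711 -1.44439165] 8.9667
(array([490.86148892, 175.29240448, 173.40142257]), array([ 3.14159265, -0.33161256, -0.26616271]))
row [-0.0446, -0.0002, 0.0683, 0.0003, 0.0002, 0.0001] rows>= 0.5870053986381599
[[216.0, 380.0], [416.0, 399.0], [243.0, 191.0], [456.0, 208.0]]
```

View pics/c2.png

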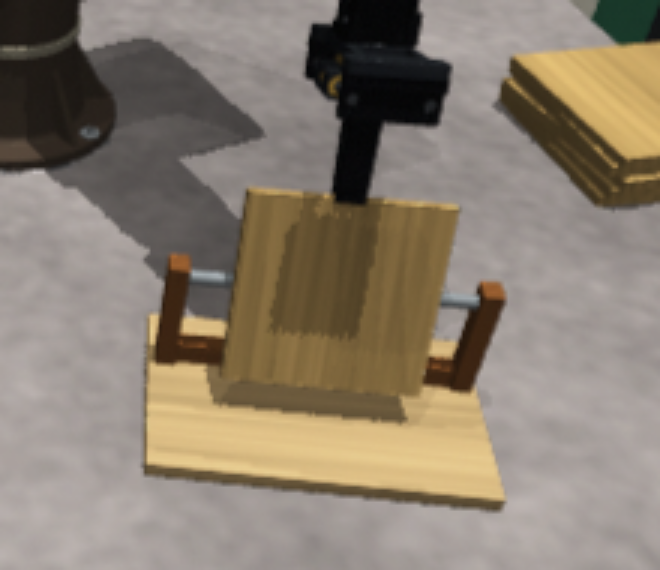

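The bat hovers tilted over the board, centred between the posts with gaps of about 42 and 40 px. Lowering gently now.

>>> send_rows(
  moves=[
    [[-0.015,0,0.022,0,0,0],[-0.03,0,0.045,0,0,0],[-0.044,0,0.068,0,0,0],[-0.044,0,0.068,0,0,0],[-0.044,0,0.068,0,0,0]],
  ],
)

```text
t: 9.43
eef_pos: [485.2, 177.4, 149.4]
tcp_rot: [3.141, -0.331, -0.266]
ft_force: [0.9, 0.2, -1.9]
opening: 0.121
```

```bash
python3 - <<'E'
from h import *
go(*tgt(46,19,19)); go(*tgt(46,17,19));go(*tgt(46,15,19),*tgt(46,17,19))
E
```

```text
row [-0.0022, 0.002, 0.0063, 0.0005, 0.0005, 0.0004] rows>= 0.05023475832461055
row [-0.0044, 0.0019, 0.0126, 0.0005, 0.0005, 0.0004] rows>= 0.09720690582184563
row [-0.0022, -0.0, 0.0063, 0.0, 0.0, 0.0] rows>= 0.047961630695443645
```

>>> send_rows(
  moves=[
    [[-0.001,0,0.003,0,0,0],[-0.002,0,0.006,0,0,0],[-0.003,0,0.009,0,0,0],[-0.0044,0,0.0126,0,0,0],[-0.0044,0,0.0126,0,0,0]],
  ],
)

```text
t: 9.85
eef_pos: [485.4, 177.6, 146.1]
tcp_rot: [-3.141, -0.332, -0.266]
ft_force: [-0.7, 1.1, -3.0]
opening: 0.113
```

>>> send_rows(
  moves=[
    [[-0.001,0,0.003,0,0,0],[-0.001,0,0.003,0,0,0],[-0.001,0,0.003,0,0,0]],
  ],
)

```text
t: 10.1
eef_pos: [485.8, 177.8, 146.0]
tcp_rot: [-3.141, -0.334, -0.266]
ft_force: [-2.7, 0.3, 5.7]
opening: 0.118
```

Contact with the board (about 7 N). I'll back off slightly and tip about the foot until the rail is felt.

>>> send_rows(
  moves=[
    [[0,0,-0.002,0,0,0],[-0.004,0,-0.002,0,0.0055,0],[-0.008,0,-0.002,0,0.011,0],[-0.008,0,-0.002,0,0.011,0],[-0.008,0,-0.002,0,0.011,0]],
  ],
)

```text
t: 10.52
eef_pos: [483.0, 178.5, 145.2]
tcp_rot: [-3.141, -0.35, -0.265]
ft_force: [-0.4, 1.4, 4.1]
opening: 0.119
```

>>> send_rows(
  moves=[
    [[-0.004,0,0,0,0.0055,0],[-0.008,0,0,0,0.011,0],[-0.008,0,0,0,0.011,0],[-0.008,0,0,0,0.011,0]],
  ],
)

```text
t: 10.85
eef_pos: [481.0, 179.1, 144.5]
tcp_rot: [-3.141, -0.367, -0.266]
ft_force: [-2.0, 2.2, 5.0]
opening: 0.117
```

```bash
python3 - <<'E'
from h import *; from cell import env
import cv2
s=env.state(); print(s["eef_pos"],s["tcp_rot"],s["ft_force"],s["moment"],s["t"])
R=Ro.from_euler("xyz",s["tcp_rot"]).as_matrix(); f=s["eef_pos"]+R@[0,0,135.8]-O; print("foot",f@X,f@Y,f[2])
c=env.read_camera("scene"); a=c["image"][:,:,::-1]
C=corners(c,s["eef_pos"],s["tcp_rot"]); print(((C-[380,130])*5).round(0).tolist())
cv2.imwrite("pics/c3.png",cv2.resize(a[130:250,380:515],None,fx=5,fy=5))
E
```

```text
[480.97690432 179.0536101  144.48943081] [-3.14108459 -0.36742446 -0.26559898] [-2.03184396  2.1574557   4.95080808] [0.09502931 0.29733805 0.02236136] 10.85
foot 46.043079310630894 -2.8746956851437595 17.753335746441948
[[154.0, 467.0], [480.0, 498.0], [197.0, 157.0], [541.0, 186.0]]
```

View pics/c3.png

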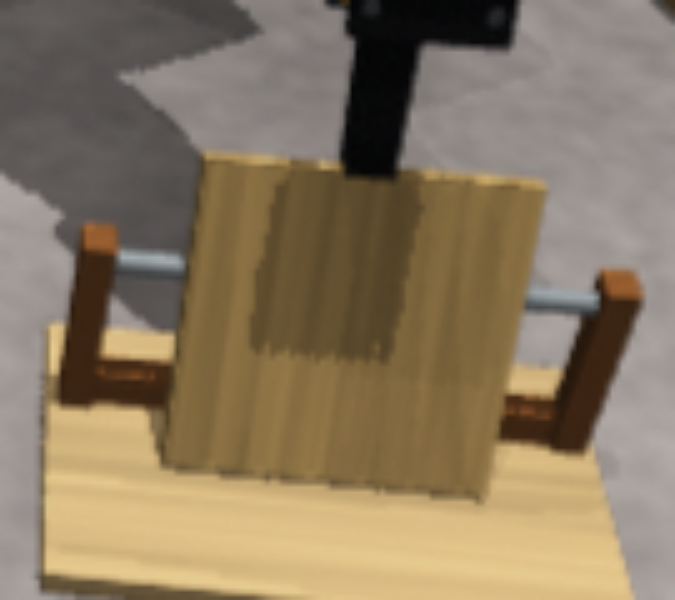

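The foot is on the board, the tilt is about 21° and the bat is centred between the posts, at or very near the rail. Releasing slowly in place.

>>> send_rows(
  moves=[
    [[0,0,0,0,0,0],[0,0,0,0,0,0],[0,0,0,0,0,0],[0,0,0,0,0,0],[0,0,0,0,0,0],[0,0,0,0,0,0],[0,0,0,0,0,0],[0,0,0,0,0,0]],
  ],
  grip=-0.3,
)

```text
t: 11.57
eef_pos: [480.8, 178.8, 144.1]
tcp_rot: [3.142, -0.367, -0.266]
ft_force: [-0.2, 0.1, -0.1]
opening: 0.616
```

```bash
python3 - <<'E'
from h import *; from cell import env
import cv2
s=env.state(); print(s["eef_pos"],s["opening"],s["ft_force"],s["t"])
c=env.read_camera("scene"); a=c["image"][:,:,::-1]
cv2.imwrite("pics/c4.png",cv2.resize(a[130:250,380:515],None,fx=5,fy=5))
E
```

```text
[480.83529025 178.79268012 144.13944825] 0.6158932597805719 [-0.21241684  0.1261396  -0.09329727] 11.5667
```

View pics/c4.png

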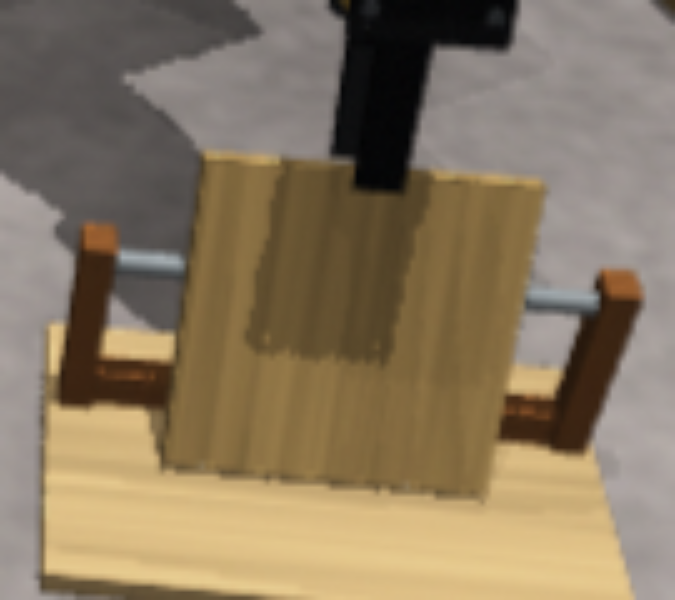

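The bat has not moved; its corners are at the same pixels. Both fingers are clear and the wrist force is zero. Backing out along the tool axis.

>>> send_rows(
  moves=[
    [[0,0,-0.03,0,0,0],[0,0,-0.08,0,0,0],[0,0,-0.15,0,0,0],[0,0,-0.23,0,0,0],[0,0,-0.32,0,0,0],[0,0,-0.4,0,0,0],[0,0,-0.45,0,0,0],[0,0,-0.45,0,0,0],[0,0,-0.45,0,0,0],[0,0,-0.45,0,0,0],[0,0,-0.45,0,0,0]],
  ],
)

```text
t: 12.53
eef_pos: [433.9, 191.3, 269.2]
tcp_rot: [3.14, -0.365, -0.266]
ft_force: [0.1, -0.7, -0.3]
opening: 0.647
```

```bash
python3 - <<'E'
from h import *; from cell import env
import cv2
s=env.state(); print(s["eef_pos"],s["opening"],s["ft_force"],np.abs(s["qvel"]).max(),s["t"])
a=env.read_camera("scene")["image"]; b=env.read_camera("scene")["image"]
o=cv2.imread("pics/c4.png"); n=cv2.resize(b[130:250,380:515,::-1],None,fx=5,fy=5)
print("bat region diff vs before retreat",np.abs(o.astype(int)-n)[380:500,150:500].mean(),"frame diff",np.abs(a.astype(int)-b)[130:250,380:515].mean())
p=cv2.imread("pics/scene0.png")[:,:,::-1]; print("octagon diff vs start",np.abs(p.astype(int)-b)[215:245,245:312].mean())
cv2.imwrite("pics/end.png",b[:,:,::-1])
E
```

```text
[433.93360316 191.31218473 269.2449952 ] 0.6470955864833903 [ 0.14067802 -0.67939113 -0.27152289] 0.006389907079960476 12.5333
bat region diff vs before retreat 3.934357142857143 frame diff 0.4298148148148148
octagon diff vs start 4.606467661691542
```

View pics/end.png

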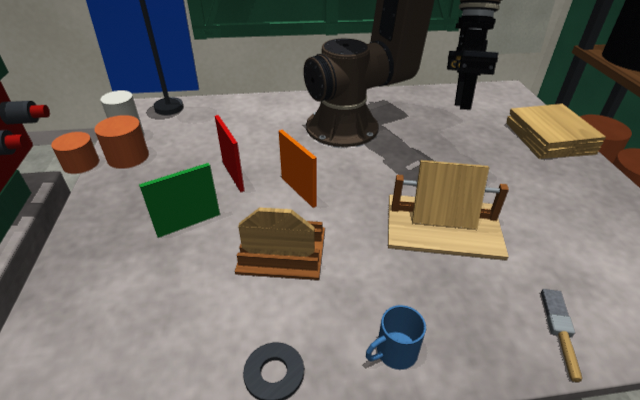

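The bat leans on the rail by itself at about (450,195), the octagon is still in its slot at (278,232), and the arm is clear. Handing in.

```bash
python3 -c "
from cell import env
print(env.job_done())"
```

```text
the job is handed in; nothing more can be done
None
```

The square bat is leaning on the drying rack's rail by itself, and I handed the job in at about 12.6 s of the 38 s allowed. No verdict was reported.

**What I did:** I took the bat by its top edge and lifted it straight out of the slot. I then set its foot down on the base board until I felt contact (about 7 N), tipped it back to the rail, let go and backed out along the tool axis.

**Last checks:**
- **Pose just before release, from the arm:** the foot was 46 mm in front of the rail and 3 mm off its middle. Foot height was 17.8 mm, lean about 21 degrees, and it was parallel to the rail to within the measurement.
- **After letting go:** the bat's outline did not visibly shift on release. After the arm backed out, two successive frames matched (difference 0.4 grey levels). The arm was clear and the wrist force was near zero.
- **Eight-sided bat:** it is still in its slot, and the green, orange and red look-alikes look untouched.

**Disagreements:**
- **Sideways offset:** while the bat was held, the scene camera put it about 3–5 mm further along the rail than the arm pose predicted. I corrected 4 mm of that; the tolerance is 30 mm.
- **Rail contact:** I did not see a clear force when the bat reached the rail. I judged it from the lean angle and from the bat staying put after release.

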